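Index the rivet turret and set the sandal rivet

TASK

Nothing is picked up in this job. With a fingertip, gently push on an arm of the riveting press's turret to turn it until the tool with the wide round disc cap stands squarely over the rivet in the sandal sole; let it come to rest, then press that cap straight down until its foot bears on the rivet, and let it spring back up, leaving the tool over the rivet. Do not press the other two tools, and leave the sole, jar, hammer and cup where they are.

Things in the scene. Friction and masses are not known exactly. Their poses are not given: they have to be found in the camera images.
- press: Fixed grey bench riveting press. Origin on the turret's vertical axis, on the table (z = 0); its -x axis points from the column to the bed. Round column of radius 30 mm; steel bed block 75 mm (radial) x 170 mm, top 50 mm above the table, centred 120 mm from the axis. The base plate is 18 mm thick and 130 mm wide. The bed is on the robot's side.
- turret: Grey three-armed turret on the column; turns either way about the press's vertical axis, no stop within a turn; stiff bearing (0.25 N m): stays where left, does not coast. Origin on the axis, 100 mm above the table. Hub radius 36 mm. Its +x points along the disc tool's arm; seen from above, the ball tool's arm lies 1.4 rad (80 deg) counter-clockwise of it, the bar tool's 1.4 rad clockwise.
- disc_arm (a point): Middle of the top of the disc tool's arm, 75 mm from the axis, 130 mm above the table. Each arm is a straight level bar 24 mm wide, 100 to 130 mm above the table, with a round end (radius 19 mm) 120 mm from the axis that carries a tool. Between arms the space is empty down to the sole (top at 64 mm): a finger can come down there and push an arm's side. Caps rise to at most 167 mm.
- disc_tool: The tool to use: an upright sprung steel plunger whose cap is a flat round disc, 48 mm in diameter, 10 mm thick. Origin at the centre of the underside of its foot (32 mm diameter), 80 mm above the table when up; it goes straight down 12 mm until the foot meets the rivet. The spring takes about 2 N to start and 3 N at the rivet, which is a hard stop, and returns it when let go.
- disc_top (a point): Centre of the flat top of the disc cap, 76 mm above the disc tool's foot: 156 mm above the table when up.
- ball_tool: A like plunger with a ball for a cap (26 mm diameter, top 87 mm above the foot). Origin at the centre of the underside of its foot, 80 mm above the table when up. Not to be pressed.
- bar_tool: A like plunger with a narrow bar for a cap (44 x 14 mm, top 77 mm above the foot). Origin at the centre of the underside of its foot, 80 mm above the table when up. Not to be pressed.
- sole: Loose stiff tan sandal sole, about 243 mm long (its x, toe at +x), 86 mm at its widest, 14 mm thick, lying on the bed across the line from column to bed. Origin at the centre of its underside beneath the rivet, 50 mm above the table. To be left where it lies.
- rivet (a point): Centre of the top of the round steel rivet head (16 mm diameter, 4 mm high) on the sole, 68 mm above the table, 120 mm from the turret axis to within 2 mm. At the start no arm stands over it.
- jar: Amber glue jar with a black cap, 60 mm diameter, 85 mm tall, standing beside the press; origin at the centre of its underside. Leave alone.
- hammer: Hammer with a wooden handle, 260 mm long, lying beside the press; origin under its middle. Leave alone.
- cup: Open aluminium cup, 72 mm diameter, 60 mm tall, beside the press; origin at the centre of its underside. Leave alone.
Things that resemble listed ones, but are neither listed nor needed, are in the scene too. Leave any purple or turquoise look-alike of the sole alone.

How it is judged:
By the outcome, as a careful person would: the job done as asked, in the order asked, and still so for the second after the job is handed in, with the robot touching nothing.
It also fails if it takes over 58 s, if anything falls off the work surface, if the arm or the gripper's body presses on something with over 40 N, if the wrist force passes 120 N, or if a joint passes its speed limit or range.

ROBOT

A 6-joint arm with a two-finger parallel gripper is mounted at the origin on the work surface. World frame = base frame: x ahead of the robot, y to its left, z up, the work surface at z = 0. Lengths are in m, angles in rad, forces in N, time in s.
With the tool pointing down it reaches from about 0.35 to 0.775 m from the base axis. Payload 7.3 kg.
Tool frame: the origin (TCP) lies midway between the tips of the shut fingers; the grasp point (between the pads) lies 19 mm behind it; z points along the fingers, y is the direction in which the jaws open and shut (so a half turn about z gives the same grasp; the last joint's range is limited). The gripper opens to 92 mm and grips with 3 to 60 N. Pads are 19 mm wide; open, the fingers measure 130 mm over their backs; the gripper's body (75 mm by 190 mm) begins 47 mm behind the grasp point.
Start: joints at [1.111, 0.342, 1.524, -0, 1.275, -0.146], TCP at [0.162, 0.499, 0.227] pointing down, gripper open.
Joint ranges: [-2.53, 2.53], [-0.77, 2.02], [0.04, 2.7], [-1, 4.14], [0.28, 2.66], [-3.11, 3.11]. Speed limits (rad/s): [2.57, 2.57, 3.14, 3.14, 3.14, 3.14].

INTERFACE

Orientations are given as [roll, pitch, yaw] about the fixed x, y, z axes, in that order (R = Rz(yaw) Ry(pitch) Rx(roll)).
In Python, from cell import status, eyes, job gives the robot as it stands.
- The arm moves only by the tool jog_arm, never from a script. Its argument "series" is a list of rows, each a list of 3 entries, a list of its own where there are three numbers: the gripper command: -1 is shut, 1 is fully open, values between are in proportion, then the shift along the tool's x, y, z in m, then the turn, a rotation vector about the tool's x, y, z in rad. In form: [[grip, [x, y, z], [ax, ay, az]], ...]. A call has 1 to 12 rows; each row is the pose to reach, as a shift and turn from the pose commanded when the call began, along the tool's axes at that moment; what a row does not reach only later rows make up. A row lasts 1/12 s, in which the tool goes at most 41.7 mm and 7.16 degrees, less where a joint would pass 70% of its speed; a pose out of reach is approached as far as the arm can. A call with a gripper value outside its range is refused whole. The fingers move at their own pace and stop on an object; "squeeze" is the grip in N (left out, the last holds). Time passes only in rows, so rows that repeat a pose let the fingers close. It gives the time, the measured TCP pose, the force and the opening at its end, in the units of the state.
- status.observe(): the state, without advancing time (a new reading comes with each control period).
- eyes.read_camera(name): name is "scene" or "top" or "wrist"; returns a dict with "img" (480x640x3 uint8, red, green, blue), "range_z" (480x640 float32, m along the optical axis (not along the pixel's ray), 0 where there is no reading), "camera_matrix" (3x3 intrinsics, pixels), "T" (4x4, takes a point from camera to world coordinates); the wrist camera has in their place "tool_from_camera" (4x4, takes a point from camera to tool coordinates, whose origin is the TCP and whose axes are the flange's). Camera axes: x right, y down, z forward; pixel columns grow to the right and rows downward; lengths in m; the calibration is good to about 2 mm. A picture is of the moment at which its call begins: read the wrist's pose just before it.
- job.hand_in(): hands the job in, once; it reports no verdict.
The state is a dict: "time": time; "qpos": joint angles; "qvel": joint speeds; "joint_efforts": joint torques, N m; "tool_pos": TCP position; "tool_rot": TCP orientation; "contact_force": force on the tool from outside, world axes, zero at the start; "torque": the same for the moment, N m; "opening": finger opening in m.
Only numpy, scipy, OpenCV 4.12 (cv2) and the standard library are available. Lean on these libraries where they do the work, as an engineer would, in place of code of your own. Each camera call takes 0.05 s, during which the arm holds its last target.

## Working session

There is one attempt and no reset: what is moved stays moved. The work goes in short steps, Python scripts to look and compute and a tool call to move; the robot and the scene stay as the last step left them, time stands still between calls to the robot, and variables do not carry over. Pictures are saved under pics/ and viewed, and the job is handed in when it is done.

Besides the shell and the picture viewer there is one more tool, called by a JSON object that holds its "api" and its "payload", one argument or row to a line. jog_arm: Moves the arm, as the interface text tells. Its arguments: {"type":"object","properties":{"series":{"type":"array","items":{"type":"array"}},"squeeze":{"type":"number"}},"required":["series"]}

```bash
mkdir -p pics; ls; python3 - <<'E'
from cell import status, eyes, job
import cv2,numpy as np
print(status.observe())
for n in ["scene","top"]:
    r=eyes.read_camera(n)
    cv2.imwrite(f"pics/{n}0.png",r["img"][:,:,::-1])
    np.savez(f"{n}0.npz",**r)
    print(n,r["camera_matrix"],r["T"])
E
```

```text
pics
{'time': 0.0, 'qpos': array([ 1.11101833e+00,  3.42700478e-01,  1.52502959e+00, -2.27874053e-05,
        1.27543298e+00, -1.46011054e-01]), 'qvel': array([-0.00110654, -0.00106298, -0.0010879 , -0.00074304, -0.00121369,
       -0.00097926]), 'joint_efforts': array([ 1.07210446e-03, -4.31241131e+01, -2.44225788e+01,  7.18824542e-02,
        5.58572123e-02, -1.28434071e-04]), 'tool_pos': array([0.16183826, 0.49898593, 0.22605214]), 'tool_rot': array([-3.1400358e+00, -2.0692267e-04,  2.8278322e+00]), 'contact_force': array([-0.85071936, -0.08242752,  0.64159586]), 'torque': array([-0.00788531, -0.02110756,  0.05147657]), 'opening': 0.09169067730304736}
scene [[482.55588436   0.         321.07616666]
 [  0.         482.55588436 235.23111197]
 [  0.           0.           1.        ]] [[ 0.18532116  0.68398216 -0.70556677  1.28887759]
 [ 0.98261705 -0.13698021  0.12530028 -0.10325102]
 [-0.01094553 -0.71652273 -0.69747786  0.89165867]
 [ 0.          0.          0.          1.        ]]
top [[439.44058754   0.         323.65510715]
 [  0.         439.44058754 234.40643239]
 [  0.           0.           1.        ]] [[-0.11006637 -0.97340415  0.20092226  0.33178784]
 [-0.99390651  0.10899954 -0.01639977  0.03170795]
 [-0.00593683 -0.201503   -0.9794699   1.05268897]
 [ 0.          0.          0.          1.        ]]
```

View pics/scene0.png

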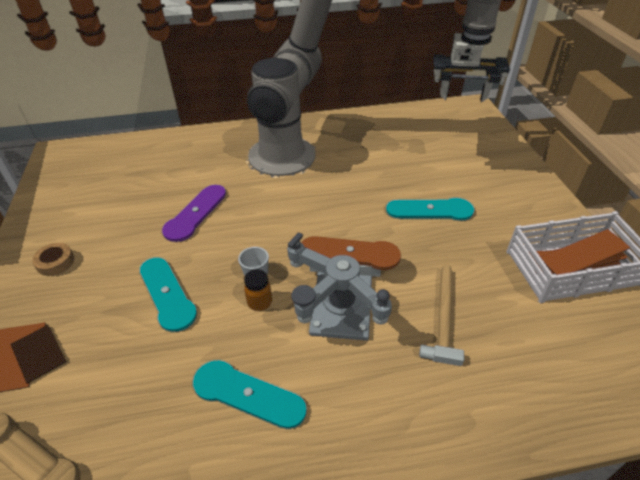

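View pics/top0.png

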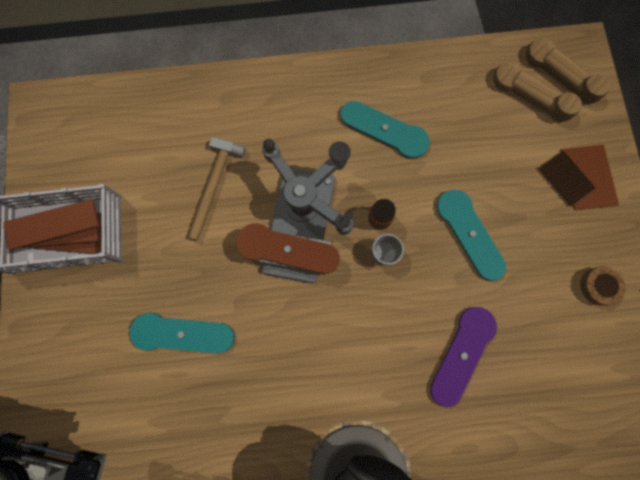

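```bash
python3 - <<'E'
import cv2,numpy as np
a=cv2.imread("pics/top0.png")[125:295,220:420]; cv2.imwrite("pics/topc.png",cv2.resize(a,None,fx=4,fy=3.5,interpolation=cv2.INTER_CUBIC)[:600])
a=cv2.imread("pics/scene0.png")[220:345,230:410]; cv2.imwrite("pics/scenec.png",cv2.resize(a,None,fx=4,fy=4,interpolation=cv2.INTER_CUBIC))
E
```

```text
(no output)
```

View pics/topc.png

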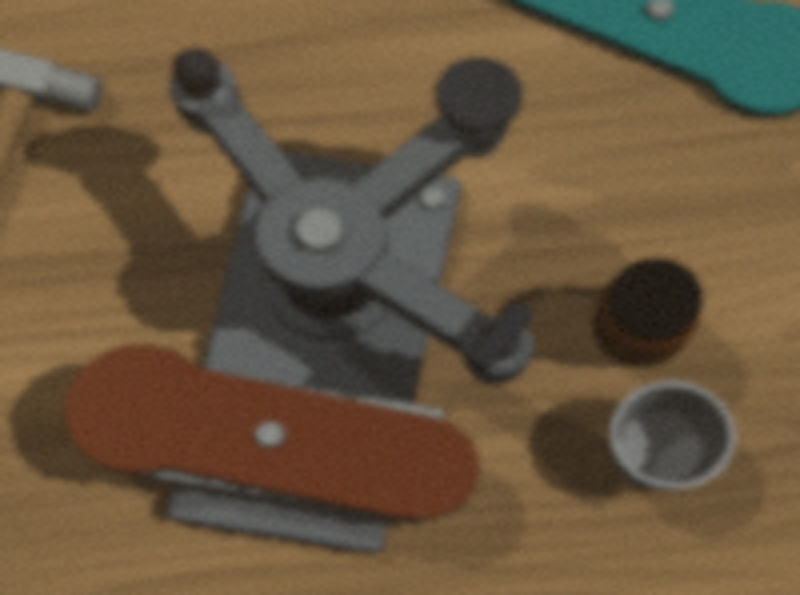

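View pics/scenec.png

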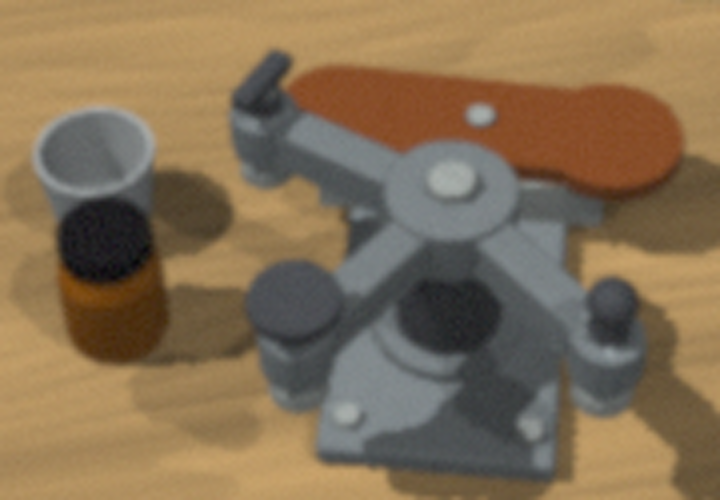

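```bash
cat > h.py <<'E'
import numpy as np
def ray(n,u,v,file=None):
    d=np.load(file or f"{n}0.npz");K=d["camera_matrix"];T=d["T"]
    r=T[:3,:3]@np.array([(u-K[0,2])/K[0,0],(v-K[1,2])/K[1,1],1]);return T[:3,3],r,d["range_z"]
def atz(n,u,v,z,**k):
    o,r,_=ray(n,u,v,**k);return o+r*(z-o[2])/r[2]
def atd(n,u,v,**k):
    o,r,D=ray(n,u,v,**k);iu,iv=int(round(u)),int(round(v));return o+r*np.median(D[iv-1:iv+2,iu-1:iu+2])
E
python3 - <<'E'
from h import *
np.set_printoptions(precision=4,suppress=True)
T=lambda u,v:(220+(u+.5)/4-.5,125+(v+.5)/3.5-.5)
S=lambda u,v:(230+(u+.5)/4-.5,220+(v+.5)/4-.5)
for name,t,s,z in [("bolt",(318,228),(452,180),None),("disc",(479,98),(297,300),.156),("rivet",(269,433),(481,114),.068),("ball",(197,72),(611,300),.155),("barend",(500,335),(262,85),.157),("jar",(652,300),(105,240),.085),("cup",(672,435),(95,152),.06)]:
    for n,p in(("top",T(*t)),("scene",S(*s))):
        print(name,n,atd(n,*p), atz(n,*p,z)if z else "")
    o1,r1,_=ray("top",*T(*t));o2,r2,_=ray("scene",*S(*s))
    A=np.c_[r1,-r2];k=np.linalg.lstsq(A,o2-o1,rcond=None)[0];print("  tri",o1+r1*k[0],o2+r2*k[1])
E
```

```text
bolt top [0.6223 0.0583 0.1423] 
bolt scene [0.626  0.0594 0.1419] 
  tri [0.6233 0.0584 0.139 ] [0.6236 0.06   0.1391]
disc top [ 0.6917 -0.0371  0.1558] [ 0.6916 -0.037   0.156 ]
disc scene [ 0.7008 -0.0345  0.1562] [ 0.7006 -0.0345  0.156 ]
  tri [ 0.6944 -0.0376  0.149 ] [ 0.695  -0.0338  0.149 ]
rivet top [0.5108 0.1019 0.0683] [0.5109 0.1019 0.068 ]
rivet scene [0.5116 0.104  0.0672] [0.5124 0.1038 0.068 ]
  tri [0.5111 0.102  0.0668] [0.5114 0.104  0.067 ]
ball top [0.7218 0.1125 0.1654] [0.7264 0.1134 0.155 ]
ball scene [0.7369 0.1121 0.165 ] [0.7293 0.1151 0.155 ]
  tri [0.7274 0.1136 0.1526] [0.7278 0.1157 0.1529]
barend top [ 0.5403 -0.0302  0.158 ] [ 0.5405 -0.0302  0.157 ]
barend scene [ 0.5509 -0.0294  0.1561] [ 0.5519 -0.0294  0.157 ]
  tri [ 0.5426 -0.0309  0.1481] [ 0.5429 -0.0285  0.148 ]
jar top [ 0.5709 -0.1238  0.0848] [ 0.5708 -0.1238  0.085 ]
jar scene [ 0.5825 -0.1245  0.0855] [ 0.582  -0.1245  0.085 ]
  tri [ 0.5733 -0.1254  0.0752] [ 0.5733 -0.1248  0.0751]
cup top [ 0.4939 -0.1355  0.005 ] [ 0.4854 -0.1267  0.06  ]
cup scene [ 0.4592 -0.1257  0.0272] [ 0.4907 -0.1248  0.06  ]
  tri [ 0.4861 -0.1274  0.0558] [ 0.4863 -0.1249  0.0554]
```

{"api": "jog_arm", "payload": {
  "series": [
    [-1,[-0.03,-0.013,0],[0,0,-0.05]],
    [-1,[-0.065,-0.029,0],[0,0,-0.1]],
    [-1,[-0.1,-0.044,0],[0,0,-0.15]],
    [-1,[-0.135,-0.06,0],[0,0,-0.2]],
    [-1,[-0.17,-0.075,0],[0,0,-0.25]],
    [-1,[-0.205,-0.091,0],[0,0,-0.3]],
    [-1,[-0.24,-0.106,0],[0,0,-0.35]],
    [-1,[-0.275,-0.122,0],[0,0,-0.4]],
    [-1,[-0.31,-0.137,0],[0,0,-0.45]],
    [-1,[-0.345,-0.153,0],[0,0,-0.5]],
    [-1,[-0.38,-0.168,0],[0,0,-0.55]],
    [-1,[-0.41,-0.182,0],[0,0,-0.6]]
  ]
}}

```text
time: 1.1
tool_pos: [0.4973, 0.1977, 0.2264]
tool_rot: [-3.141, -0.0, -2.854]
contact_force: [1.1, 0.3, -0.2]
opening: 0.0166
```

{"api": "jog_arm", "payload": {
  "series": [
    [-1,[-0.02,-0.032,0],[0,0,-0.06]],
    [-1,[-0.04,-0.064,0],[0,0,-0.12]],
    [-1,[-0.06,-0.097,0],[0,0,-0.18]],
    [-1,[-0.08,-0.13,0],[0,0,-0.24]],
    [-1,[-0.1,-0.162,0],[0,0,-0.3]],
    [-1,[-0.12,-0.194,0],[0,0,-0.36]],
    [-1,[-0.13,-0.21,0],[0,0,-0.36]],
    [-1,[-0.138,-0.2235,0],[0,0,-0.36]],
    [-1,[-0.138,-0.2235,0],[0,0,-0.36]],
    [-1,[-0.138,-0.2235,0],[0,0,-0.36]]
  ]
}}

```text
time: 1.93
tool_pos: [0.6911, 0.0239, 0.2255]
tool_rot: [3.14, -0.001, -2.497]
contact_force: [-0.1, 0.7, 0.4]
opening: 0.0004
```

```bash
python3 - <<'E'
from cell import status, eyes
import cv2,numpy as np
s=status.observe();print({k:s[k] for k in("time","qpos","tool_pos","tool_rot","contact_force","opening")})
r=eyes.read_camera("wrist"); np.savez("w1.npz",pos=s["tool_pos"],rot=s["tool_rot"],**r); cv2.imwrite("pics/w1.png",r["img"][:,:,::-1]); print(r["camera_matrix"],r["tool_from_camera"])
E
```

```text
{'time': 1.9333, 'qpos': array([-7.63185954e-02,  6.67288573e-01,  9.84222292e-01,  3.42875349e-04,
        1.49204993e+00, -2.29221829e+00]), 'tool_pos': array([0.69108799, 0.02388658, 0.22548643]), 'tool_rot': array([ 3.14003617e+00, -1.25210168e-03, -2.49651562e+00]), 'contact_force': array([-0.08416542,  0.70701757,  0.40211369]), 'opening': 0.00041537494563102366}
[[350.49140783   0.         324.7264557 ]
 [  0.         350.49140783 244.38238918]
 [  0.           0.           1.        ]] [[-7.59024358e-04 -9.61044484e-01 -2.76392697e-01  7.42104226e-02]
 [ 9.99999708e-01 -7.06166406e-04 -2.90770374e-04 -4.79110230e-04]
 [ 8.42640274e-05 -2.76392837e-01  9.61044740e-01 -1.58250602e-01]
 [ 0.00000000e+00  0.00000000e+00  0.00000000e+00  1.00000000e+00]]
```

View pics/w1.png

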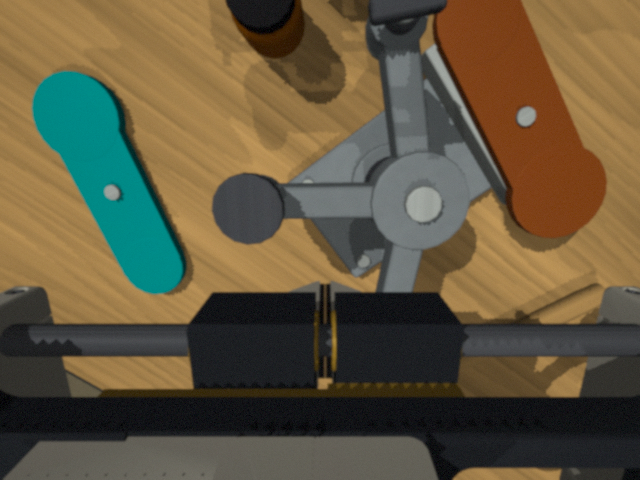

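```bash
python3 - <<'E'
import numpy as np
d=np.load("w1.npz");D=d["range_z"];K=d["camera_matrix"];M=d["tool_from_camera"]
np.set_printoptions(precision=4,suppress=True)
def tool(u,v):
    z=D[v,u];p=np.array([(u-K[0,2])/K[0,0]*z,(v-K[1,2])/K[1,1]*z,z]);return M[:3,:3]@p+M[:3,3]
for u,v in [(200,340),(250,300),(310,300),(310,380),(321,290),(329,290),(390,310),(455,340),(324,340),(100,340),(100,410),(248,208),(424,204),(526,117),(330,200)]: print(u,v,tool(u,v))
p=M[:3,:3].T@(-M[:3,3]);print(p,K[0,0]*p[0]/p[2]+K[0,2],K[1,1]*p[1]/p[2]+K[1,2])
E
```

```text
200 340 [ 0.0325 -0.0281 -0.0896]
250 300 [ 0.0357 -0.0197 -0.0758]
310 300 [ 0.0356 -0.0043 -0.0758]
310 380 [ 0.0226 -0.0039 -0.0903]
321 290 [ 0.0092 -0.0023 -0.0084]
329 290 [ 0.0093  0.0014 -0.0087]
390 310 [ 0.0356  0.0152 -0.0813]
455 340 [ 0.0326  0.0282 -0.0898]
324 340 [ 0.0286 -0.0007 -0.0832]
100 340 [ 0.0286 -0.0549 -0.0831]
100 410 [ 0.0261 -0.0428 -0.1035]
248 208 [ 0.0336 -0.0509  0.0696]
424 204 [0.034  0.0682 0.0826]
526 117 [0.0957 0.17   0.1569]
330 200 [0.0348 0.0033 0.0956]
[0.0005 0.0276 0.1726] 325.8408437810796 300.3885757221475
```

{"api": "jog_arm", "payload": {
  "series": [
    [-1,[0,0,0.025],[0,0,0]],
    [-1,[0,0,0.05],[0,0,0]],
    [-1,[0,0,0.075],[0,0,0]],
    [-1,[0,0,0.095],[0,0,0]],
    [-1,[0,0,0.108],[0,0,0]],
    [-1,[0,0,0.115],[0,0,0]],
    [-1,[0,0,0.115],[0,0,0]],
    [-1,[0.004,0,0.115],[0,0,0]],
    [-1,[0.008,0,0.115],[0,0,0]],
    [-1,[0.012,0,0.115],[0,0,0]],
    [-1,[0.012,0,0.115],[0,0,0]]
  ]
}}

```text
time: 2.9
tool_pos: [0.6819, 0.0166, 0.1132]
tool_rot: [-3.14, 0.002, -2.496]
contact_force: [-0.1, -0.4, 0.6]
opening: -0.0001
```

{"api": "jog_arm", "payload": {
  "series": [
    [-1,[0.0041,-0.0012,0],[0,0,0.06]],
    [-1,[0.0083,-0.0021,0],[0,0,0.12]],
    [-1,[0.0125,-0.0027,0],[0,0,0.18]],
    [-1,[0.0168,-0.0032,0],[0,0,0.24]],
    [-1,[0.0211,-0.0033,0],[0,0,0.3]],
    [-1,[0.0253,-0.0032,0],[0,0,0.36]],
    [-1,[0.0296,-0.0029,0],[0,0,0.42]],
    [-1,[0.0338,-0.0022,0],[0,0,0.48]],
    [-1,[0.038,-0.0014,0],[0,0,0.54]],
    [-1,[0.0421,-0.0003,0],[0,0,0.6]],
    [-1,[0.0462,0.0011,0],[0,0,0.66]],
    [-1,[0.0502,0.0027,0],[0,0,0.72]]
  ]
}}

```text
time: 3.9
tool_pos: [0.6413, -0.012, 0.1131]
tool_rot: [-3.141, 0.005, 3.064]
contact_force: [3.6, -2.0, 0.2]
opening: 0.0006
```

```bash
cat > look.py <<'E'
import sys
from cell import status, eyes
import cv2,numpy as np
t=sys.argv[1]
s=status.observe();print({k:np.round(s[k],4) for k in("time","qpos","tool_pos","tool_rot","contact_force","opening")})
for n in sys.argv[2:]:
    r=eyes.read_camera(n); np.savez(f"{n}{t}.npz",pos=s["tool_pos"],rot=s["tool_rot"],**r); cv2.imwrite(f"pics/{n}{t}.png",r["img"][:,:,::-1])
E
python3 look.py 2 wrist scene
```

```text
{'time': np.float64(3.9), 'qpos': array([-1.3770e-01,  6.4990e-01,  1.3332e+00, -6.0000e-04,  1.1539e+00,
       -1.6312e+00]), 'tool_pos': array([ 0.6413, -0.012 ,  0.1131]), 'tool_rot': array([-3.1408,  0.0045,  3.0645]), 'contact_force': array([ 3.6152, -2.0227,  0.2012]), 'opening': np.float64(0.0006)}
```

View pics/wrist2.png

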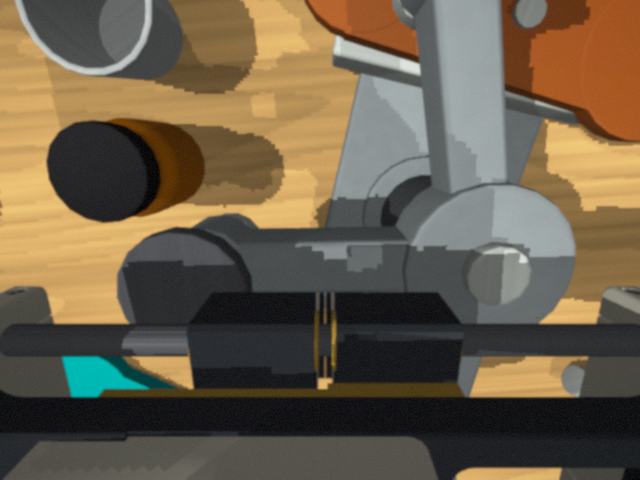

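View pics/scene2.png

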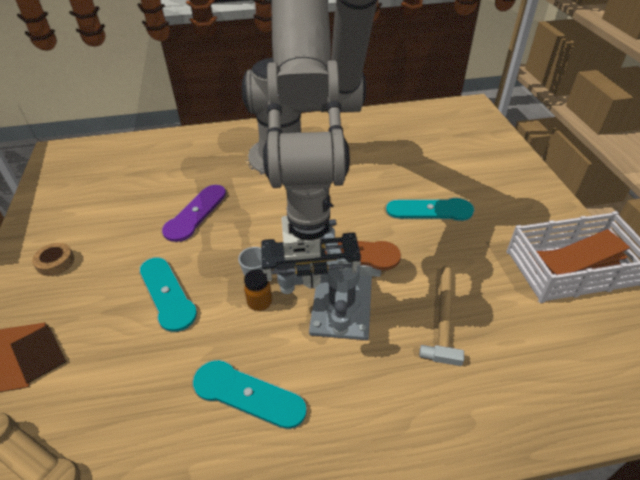

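{"api": "jog_arm", "payload": {
  "series": [
    [-1,[0.0041,-0.0012,0],[0,0,0.06]],
    [-1,[0.0083,-0.0021,0],[0,0,0.12]],
    [-1,[0.0125,-0.0027,0],[0,0,0.18]],
    [-1,[0.0168,-0.0032,0],[0,0,0.24]],
    [-1,[0.0211,-0.0033,0],[0,0,0.3]],
    [-1,[0.0253,-0.0032,0],[0,0,0.36]],
    [-1,[0.0296,-0.0029,0],[0,0,0.42]],
    [-1,[0.0338,-0.0022,0],[0,0,0.48]],
    [-1,[0.038,-0.0014,0],[0,0,0.54]],
    [-1,[0.0421,-0.0003,0],[0,0,0.6]],
    [-1,[0.0462,0.0011,0],[0,0,0.66]],
    [-1,[0.0502,0.0027,0],[0,0,0.72]]
  ]
}}

```text
time: 5.0
tool_pos: [0.5906, -0.0059, 0.1125]
tool_rot: [-3.141, 0.003, 2.347]
contact_force: [1.1, -4.3, 1.1]
opening: 0.0007
```

{"api": "jog_arm", "payload": {
  "series": [
    [-1,[0.0041,-0.0012,0],[0,0,0.06]],
    [-1,[0.0083,-0.0021,0],[0,0,0.12]],
    [-1,[0.0125,-0.0027,0],[0,0,0.18]],
    [-1,[0.0168,-0.0032,0],[0,0,0.24]],
    [-1,[0.0211,-0.0033,0],[0,0,0.3]],
    [-1,[0.0253,-0.0032,0],[0,0,0.36]],
    [-1,[0.0296,-0.0029,0],[0,0,0.42]],
    [-1,[0.0338,-0.0022,0],[0,0,0.48]],
    [-1,[0.038,-0.0014,0],[0,0,0.54]],
    [-1,[0.0421,-0.0003,0],[0,0,0.6]],
    [-1,[0.0462,0.0011,0],[0,0,0.66]],
    [-1,[0.0502,0.0027,0],[0,0,0.72]]
  ]
}}

```text
time: 6.0
tool_pos: [0.5564, 0.032, 0.1122]
tool_rot: [-3.141, 0.002, 1.627]
contact_force: [-0.4, -6.2, 1.5]
opening: 0.0004
```

```bash
python3 look.py 3 wrist top
```

```text
{'time': np.float64(6.0), 'qpos': array([-0.079 ,  0.5149,  1.5897, -0.0022,  1.0377, -0.134 ]), 'tool_pos': array([0.5564, 0.032 , 0.1122]), 'tool_rot': array([-3.1406e+00,  1.8000e-03,  1.6269e+00]), 'contact_force': array([-0.3859, -6.2358,  1.4645]), 'opening': np.float64(0.0004)}
```

View pics/wrist3.png

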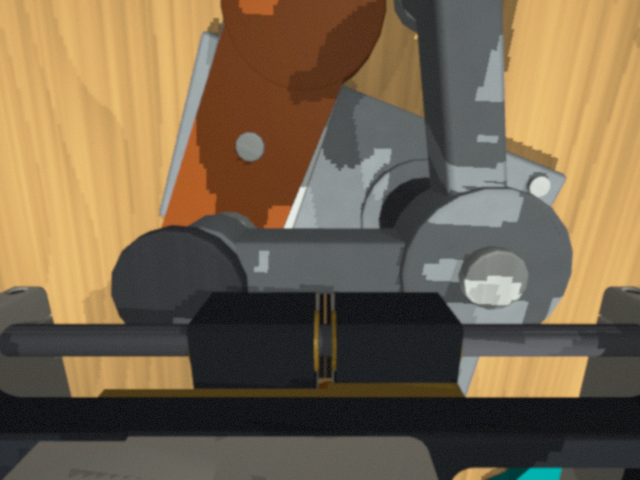

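View pics/top3.png

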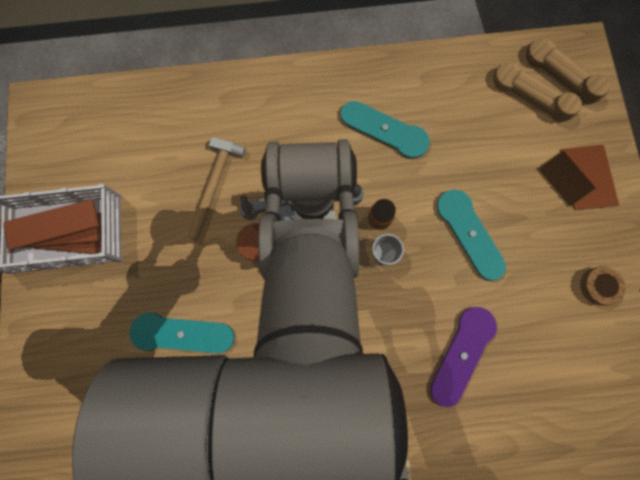

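```bash
cat >> h.py <<'E'
def wt(f,u,v,z=None):
    d=np.load(f);D=d["range_z"];K=d["camera_matrix"];M=d["tool_from_camera"]
    iu,iv=int(round(u)),int(round(v))
    r=M[:3,:3]@np.array([(u-K[0,2])/K[0,0],(v-K[1,2])/K[1,1],1])
    k=np.median(D[iv-1:iv+2,iu-1:iu+2]) if z is None else (z-M[2,3])/r[2]
    return M[:3,3]+r*k
E
python3 - <<'E'
from h import *
np.set_printoptions(precision=4,suppress=True)
f="wrist3.npz"
hub=wt(f,495,278);
print("hub",hub,"riv",wt(f,249,147));
for p in [(112,280),(245,280),(178,227),(178,285),(260,235),(390,235),(260,225),(390,225)]: print(p,wt(f,*p))
r=wt(f,249,147)-hub;print(np.hypot(r[0],r[1]),np.degrees(np.arctan2(r[1],r[0])))
E
```

```text
hub [ 0.0238  0.0672 -0.0301] riv [ 0.0726 -0.0414  0.0435]
(112, 280) [ 0.0286 -0.0738 -0.044 ]
(245, 280) [ 0.0269 -0.0284 -0.0398]
(178, 227) [ 0.0464 -0.0507 -0.039 ]
(178, 285) [ 0.027  -0.0507 -0.0446]
(260, 235) [ 0.0348 -0.0286 -0.0054]
(390, 235) [ 0.0347  0.03   -0.005 ]
(260, 225) [ 0.0271 -0.0386  0.0486]
(390, 225) [0.0283 0.0389 0.0429]
0.11905543394437337 -65.8183645671911
```

{"api": "jog_arm", "payload": {
  "series": [
    [-1,[0.0041,-0.0012,0],[0,0,0.06]],
    [-1,[0.0083,-0.0021,0],[0,0,0.12]],
    [-1,[0.0125,-0.0027,0],[0,0,0.18]],
    [-1,[0.0168,-0.0032,0],[0,0,0.24]],
    [-1,[0.0168,-0.0032,0],[0,0,0.24]],
    [-1,[0.0168,-0.0032,0],[0,0,0.24]],
    [-1,[0.0168,-0.0032,0],[0,0,0.24]]
  ]
}}

```text
time: 6.68
tool_pos: [0.5529, 0.0496, 0.1118]
tool_rot: [3.141, -0.0, 1.391]
contact_force: [0.5, -0.5, 0.9]
opening: 0.0004
```

```bash
python3 look.py 4 wrist
```

```text
{'time': np.float64(6.6833), 'qpos': array([-4.8700e-02,  5.1130e-01,  1.5978e+00,  4.0000e-04,  1.0324e+00,
        1.3120e-01]), 'tool_pos': array([0.5529, 0.0496, 0.1118]), 'tool_rot': array([ 3.1414e+00, -4.0000e-04,  1.3907e+00]), 'contact_force': array([ 0.5439, -0.5298,  0.8815]), 'opening': np.float64(0.0004)}
```

View pics/wrist4.png

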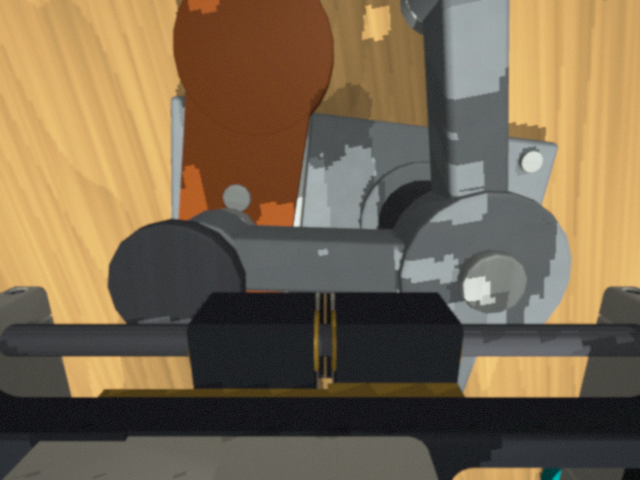

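```bash
python3 - <<'E'
import cv2
a=cv2.imread("pics/wrist4.png")[170:330,100:300]; cv2.imwrite("pics/w4c.png",cv2.resize(a,None,fx=3.7,fy=3.7,interpolation=cv2.INTER_CUBIC))
a=cv2.imread("pics/wrist4.png")[170:330,380:580]; cv2.imwrite("pics/w4d.png",cv2.resize(a,None,fx=3.7,fy=3.7,interpolation=cv2.INTER_CUBIC))
E
```

```text
(no output)
```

View pics/w4c.png

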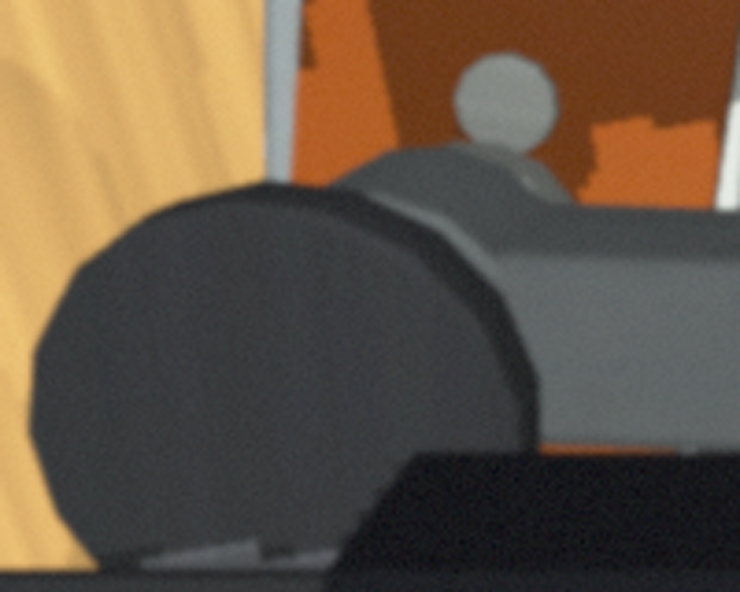

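View pics/w4d.png

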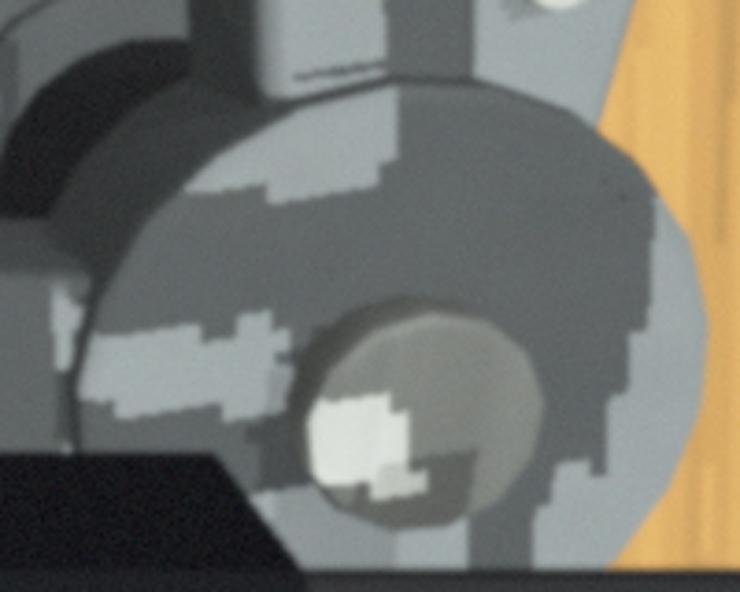

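```bash
python3 - <<'E'
from h import *
from scipy.optimize import least_squares
np.set_printoptions(precision=4,suppress=True)
f="wrist4.npz"; h=.1118
C=lambda u,v:(100+(u+.5)/3.7-.5,170+(v+.5)/3.7-.5)
D=lambda u,v:(380+(u+.5)/3.7-.5,170+(v+.5)/3.7-.5)
hub=wt(f,*D(425,420),z=h-.1425);riv=wt(f,*C(506,103),z=h-.068)
print(hub,wt(f,*D(425,420)),riv,wt(f,*C(506,103)))
P=np.array([wt(f,*C(*p),z=h-.156)[:2] for p in[(30,415),(80,270),(365,200),(505,350),(522,440),(95,555),(270,190)]])
s=least_squares(lambda q:np.hypot(*(P-q[:2]).T)-q[2],[.02,-.05,.024]);print("disc",s.x,s.fun)
a=[wt(f,*C(*p),z=h-.13) for p in[(540,255),(735,260),(545,443),(690,449)]];print(np.array(a))
H=np.array([wt(f,*D(*p),z=h-.14)[:2] for p in[(78,390),(395,82),(580,115),(690,240),(707,330),(665,480)]])
q=least_squares(lambda q:np.hypot(*(H-q[:2]).T)-q[2],[.02,.06,.036]);print("hub rim",q.x,q.fun)
ang=lambda p,o:np.degrees(np.arctan2(p[1]-o[1],p[0]-o[0]))
for o in(hub,q.x): print("rem",ang(riv,o)-ang(s.x,o),ang(riv,o),ang(s.x,o),np.hypot(*(riv-o)[:2]),np.hypot(*(s.x-o)[:2]))
E
```

```text
[ 0.022   0.067  -0.0307] [ 0.0219  0.0671 -0.0305] [ 0.0446 -0.0504  0.0438] [ 0.0447 -0.0504  0.0434]
disc [ 0.0268 -0.0518  0.0233] [ 0.0001 -0.0007  0.001  -0.0001 -0.0004  0.0004 -0.0002]
[[ 0.0368 -0.0322 -0.0182]
 [ 0.0362 -0.0104 -0.0182]
 [ 0.014  -0.033  -0.0182]
 [ 0.0133 -0.0161 -0.0182]]
hub rim [0.0244 0.064  0.0333] [ 0.0001 -0.0002  0.0001  0.0001  0.0001 -0.0002]
rem 8.571337306599276 -79.10664148801982 -87.6779787946191 0.11958452823963672 0.11889449780065628
rem 8.81106247702158 -80.00573767240824 -88.81680014942982 0.11624885704730242 0.11587668706191524
```

{"api": "jog_arm", "payload": {
  "series": [
    [-1,[0.0013,-0.0004,0],[0,0,0.02]],
    [-1,[0.0027,-0.0008,0],[0,0,0.04]],
    [-1,[0.0041,-0.0012,0],[0,0,0.06]],
    [-1,[0.0054,-0.0015,0],[0,0,0.08]],
    [-1,[0.0068,-0.0019,0],[0,0,0.1]],
    [-1,[0.0082,-0.0022,0],[0,0,0.12]],
    [-1,[0.0096,-0.0024,0],[0,0,0.14]],
    [-1,[0.0103,-0.0025,0],[0,0,0.15]],
    [-1,[0.011,-0.0027,0],[0,0,0.16]],
    [-1,[0.011,-0.0027,0],[0,0,0.16]],
    [-1,[0.011,-0.0027,0],[0,0,0.16]]
  ]
}}

```text
time: 7.65
tool_pos: [0.5523, 0.0611, 0.1117]
tool_rot: [3.141, -0.0, 1.228]
contact_force: [1.4, -3.0, -0.3]
opening: 0.0004
```

```bash
python3 look.py 5 wrist; python3 - <<'E'
import cv2
a=cv2.imread("pics/wrist5.png")[170:330,100:300]; cv2.imwrite("pics/w5c.png",cv2.resize(a,None,fx=3.7,fy=3.7,interpolation=cv2.INTER_CUBIC))
a=cv2.imread("pics/wrist5.png")[170:330,380:580]; cv2.imwrite("pics/w5d.png",cv2.resize(a,None,fx=3.7,fy=3.7,interpolation=cv2.INTER_CUBIC))
E
```

```text
{'time': np.float64(7.65), 'qpos': array([-2.7900e-02,  5.1200e-01,  1.5965e+00,  3.0000e-04,  1.0327e+00,
        3.1490e-01]), 'tool_pos': array([0.5523, 0.0611, 0.1117]), 'tool_rot': array([ 3.1413e+00, -4.0000e-04,  1.2279e+00]), 'contact_force': array([ 1.4247, -2.9966, -0.3308]), 'opening': np.float64(0.0004)}
```

View pics/w5c.png

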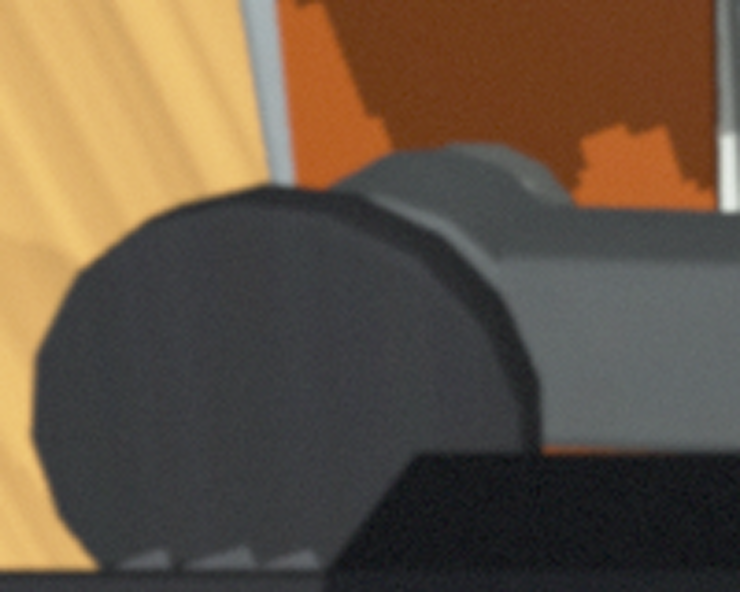

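View pics/w5d.png

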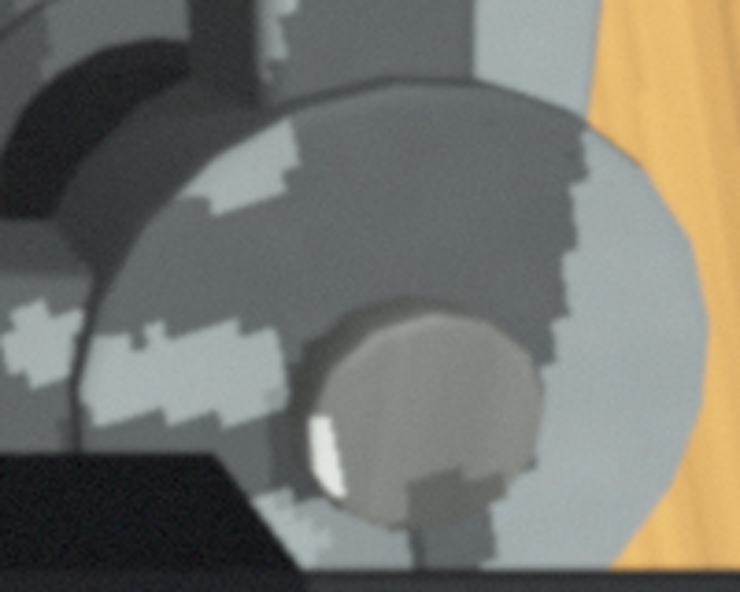

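{"api": "jog_arm", "payload": {
  "series": [
    [-1,[-0.003,0,0],[0,0,0]],
    [-1,[-0.006,0,0],[0,0,0]],
    [-1,[-0.006,0,-0.015],[0,0,0]],
    [-1,[-0.006,0,-0.04],[0,0,0]],
    [-1,[-0.006,0,-0.075],[0,0,0]],
    [-1,[-0.006,0,-0.11],[0,0,0]],
    [-1,[-0.006,0,-0.13],[0,0,0]],
    [-1,[-0.006,0,-0.13],[0,0,0]]
  ]
}}

```text
time: 8.37
tool_pos: [0.5519, 0.0556, 0.2469]
tool_rot: [3.133, -0.004, 1.228]
contact_force: [0.9, -0.3, 0.6]
opening: 0.0005
```

{"api": "jog_arm", "payload": {
  "series": [
    [-1,[0.015,-0.025,0],[0,0,0]],
    [-1,[0.035,-0.055,0],[0,0,0]],
    [-1,[0.055,-0.085,0],[0,0,0]],
    [-1,[0.075,-0.115,0],[0,0,0]],
    [-1,[0.095,-0.145,0],[0,0,0]],
    [-1,[0.115,-0.175,0],[0,0,0]],
    [-1,[0.135,-0.205,0],[0,0,0]],
    [-1,[0.155,-0.235,0],[0,0,0]],
    [-1,[0.175,-0.27,0],[0,0,0]],
    [-1,[0.195,-0.3,0],[0,0,0]],
    [-1,[0.21,-0.32,0],[0,0,0]],
    [-1,[0.21,-0.32,0],[0,0,0]]
  ]
}}

```text
time: 9.37
tool_pos: [0.3159, 0.3635, 0.2409]
tool_rot: [-3.139, -0.0, 1.232]
contact_force: [-1.1, -0.2, -0.3]
opening: 0.0004
```

```bash
python3 look.py 6 top scene; python3 - <<'E'
import cv2
a=cv2.imread("pics/top6.png")[125:295,220:420]; cv2.imwrite("pics/top6c.png",cv2.resize(a,None,fx=4,fy=3.5,interpolation=cv2.INTER_CUBIC)[:600])
a=cv2.imread("pics/scene6.png")[220:345,230:410]; cv2.imwrite("pics/scene6c.png",cv2.resize(a,None,fx=4,fy=4,interpolation=cv2.INTER_CUBIC))
E
```

```text
{'time': np.float64(9.3667), 'qpos': array([0.6944, 0.2512, 1.6127, 0.0025, 1.2791, 1.032 ]), 'tool_pos': array([0.3159, 0.3635, 0.2409]), 'tool_rot': array([-3.1389, -0.    ,  1.2325]), 'contact_force': array([-1.139 , -0.1806, -0.2588]), 'opening': np.float64(0.0004)}
```

View pics/top6c.png

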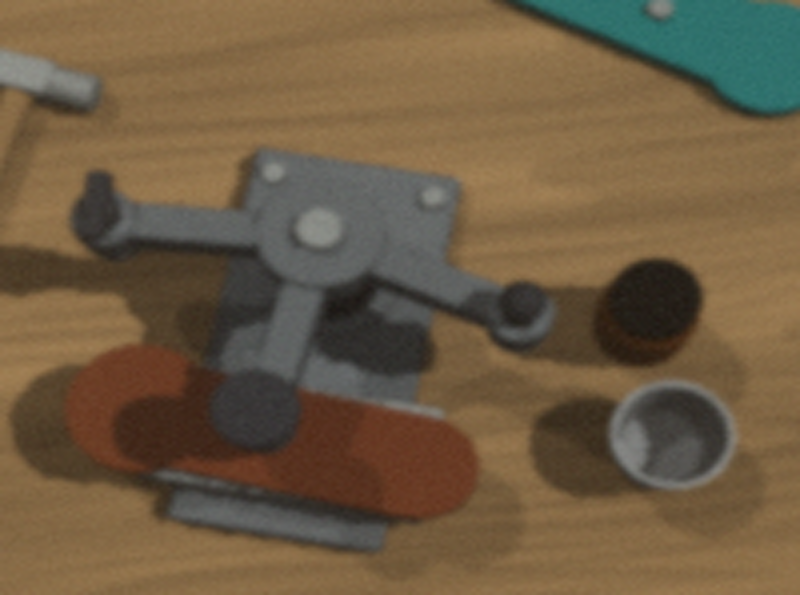

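View pics/scene6c.png

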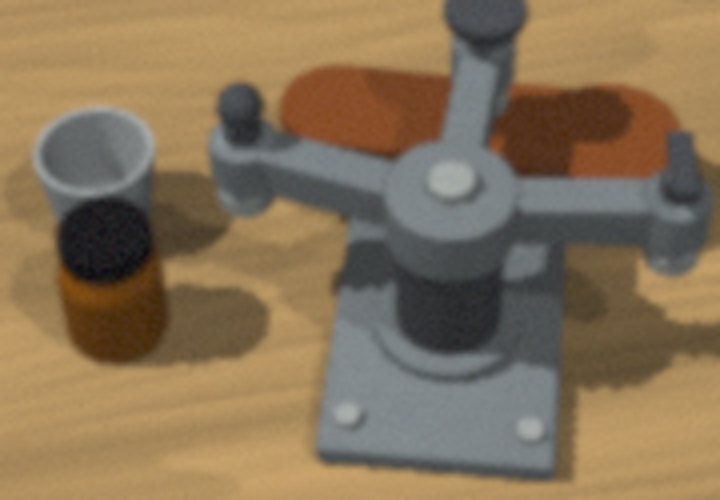

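```bash
python3 - <<'E'
import cv2
a=cv2.imread("pics/scene6.png")[200:280,300:400]; cv2.imwrite("pics/s6d.png",cv2.resize(a,None,fx=7,fy=7,interpolation=cv2.INTER_CUBIC))
a=cv2.imread("pics/top6.png")[210:260,250:330]; cv2.imwrite("pics/t6d.png",cv2.resize(a,None,fx=8,fy=8,interpolation=cv2.INTER_CUBIC))
E
```

```text
(no output)
```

View pics/s6d.png

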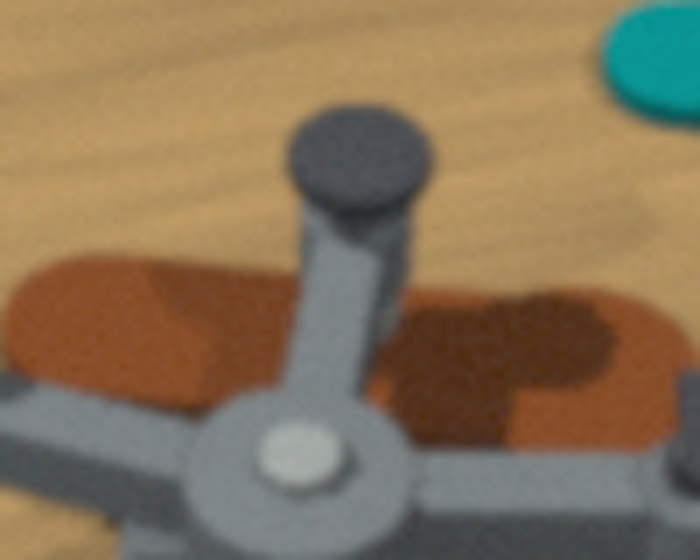

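View pics/t6d.png

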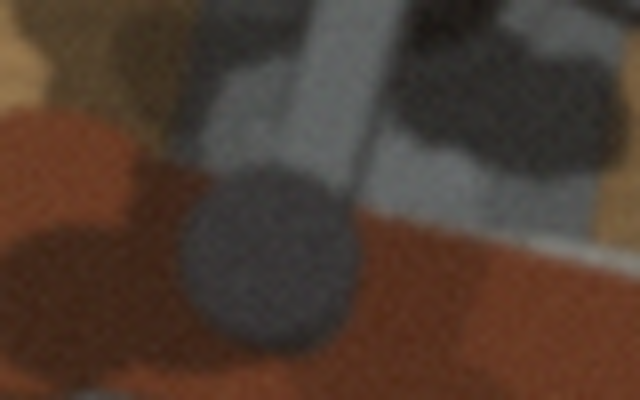

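```bash
python3 - <<'E'
from h import *
np.set_printoptions(precision=4,suppress=True)
t=(250+270.5/8-.5,210+255.5/8-.5); s=(300+360.5/7-.5,200+155.5/7-.5)
print(t,s,atz("top",*t,.156),atz("scene",*s,.156),atd("top",*t,file="top6.npz"),atd("scene",*s,file="scene6.npz"))
E
```

```text
(283.3125, 241.4375) (351.0, 221.71428571428572) [0.5102 0.1016 0.156 ] [0.5151 0.103  0.156 ] [0.5102 0.1016 0.1561] [0.5153 0.1029 0.1562]
```

{"api": "jog_arm", "payload": {
  "series": [
    [-1,[-0.015,0.023,0],[0,0,0]],
    [-1,[-0.034,0.051,0],[0,0,0]],
    [-1,[-0.053,0.08,0],[0,0,0]],
    [-1,[-0.072,0.109,0],[0,0,0]],
    [-1,[-0.091,0.138,0],[0,0,0]],
    [-1,[-0.11,0.166,0],[0,0,0]],
    [-1,[-0.129,0.195,0],[0,0,0]],
    [-1,[-0.148,0.224,0.005],[0,0,0]],
    [-1,[-0.165,0.25,0.015],[0,0,0]],
    [-1,[-0.18,0.272,0.03],[0,0,0]],
    [-1,[-0.18,0.272,0.04],[0,0,0]],
    [-1,[-0.18,0.272,0.04],[0,0,0]]
  ]
}}

```text
time: 10.47
tool_pos: [0.514, 0.0971, 0.1989]
tool_rot: [-3.136, 0.002, 1.223]
contact_force: [-1.4, 0.2, 0.0]
opening: 0.0007
```

```bash
python3 look.py 7 wrist
```

```text
{'time': np.float64(10.4667), 'qpos': array([4.0100e-02, 3.6580e-01, 1.5691e+00, 2.0000e-04, 1.2123e+00,
       3.8750e-01]), 'tool_pos': array([0.514 , 0.0971, 0.1989]), 'tool_rot': array([-3.1363e+00,  2.0000e-03,  1.2233e+00]), 'contact_force': array([-1.3525,  0.2052,  0.0492]), 'opening': np.float64(0.0007)}
```

View pics/wrist7.png

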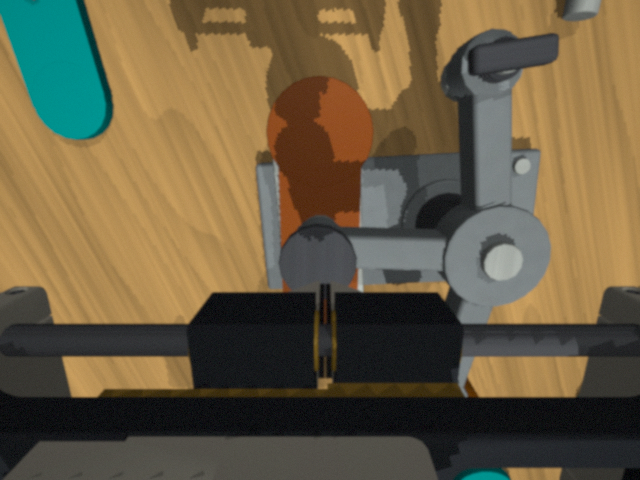

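{"api": "jog_arm", "payload": {
  "series": [
    [-1,[0,0,0],[0,0,0]],
    [-1,[0,0,0],[0,0,0]],
    [-1,[0,0,0],[0,0,0]]
  ]
}}

```text
time: 10.77
tool_pos: [0.5149, 0.1004, 0.2027]
tool_rot: [3.14, -0.001, 1.229]
contact_force: [0.5, -0.5, -0.3]
opening: 0.0005
```

```bash
python3 look.py 8 wrist; python3 - <<'E'
import cv2
a=cv2.imread("pics/wrist8.png")[200:310,260:400]; cv2.imwrite("pics/w8c.png",cv2.resize(a,None,fx=5,fy=5,interpolation=cv2.INTER_CUBIC))
E
```

```text
{'time': np.float64(10.7667), 'qpos': array([4.6300e-02, 3.6110e-01, 1.5652e+00, 2.0000e-04, 1.2137e+00,
       3.8800e-01]), 'tool_pos': array([0.5149, 0.1004, 0.2027]), 'tool_rot': array([ 3.1402e+00, -7.0000e-04,  1.2290e+00]), 'contact_force': array([ 0.5384, -0.4579, -0.2774]), 'opening': np.float64(0.0005)}
```

View pics/w8c.png

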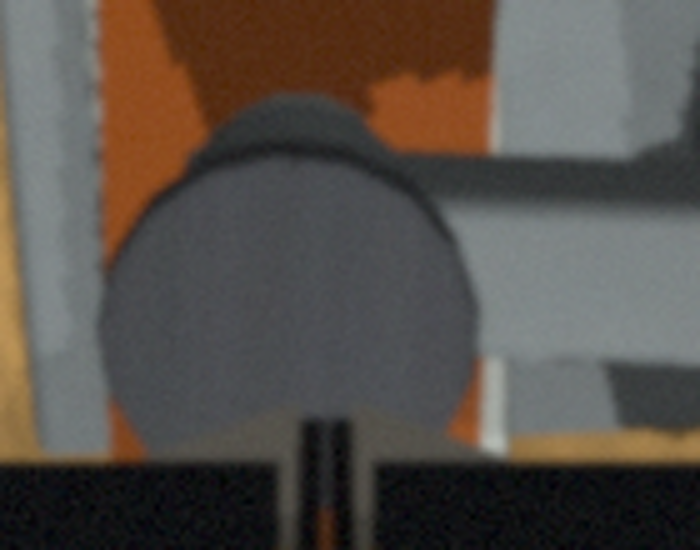

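```bash
python3 - <<'E'
from h import *
from scipy.optimize import least_squares
f="wrist8.npz";h=.2027
C=lambda u,v:(260+(u+.5)/5-.5,200+(v+.5)/5-.5)
P=np.array([wt(f,*C(*p),z=h-.156)[:2] for p in[(103,320),(475,320),(290,157),(125,250),(440,225),(150,445),(465,385),(195,190)]])
s=least_squares(lambda q:np.hypot(*(P-q[:2]).T)-q[2],[.02,-.05,.024]);print(s.x,s.fun.round(4))
E
```

```text
[ 0.00092068 -0.00380893  0.02294735] [ 0.0003  0.      0.0001  0.0002  0.0004 -0.0001 -0.0003 -0.0008]
```

{"api": "jog_arm", "payload": {
  "series": [
    [-1,[0.001,-0.0038,0.01],[0,0,0]],
    [-1,[0.001,-0.0038,0.022],[0,0,0]],
    [-1,[0.001,-0.0038,0.032],[0,0,0]],
    [-1,[0.001,-0.0038,0.038],[0,0,0]],
    [-1,[0.001,-0.0038,0.042],[0,0,0]],
    [-1,[0.001,-0.0038,0.045],[0,0,0]],
    [-1,[0.001,-0.0038,0.047],[0,0,0]],
    [-1,[0.001,-0.0038,0.049],[0,0,0]],
    [-1,[0.001,-0.0038,0.051],[0,0,0]],
    [-1,[0.001,-0.0038,0.053],[0,0,0]],
    [-1,[0.001,-0.0038,0.054],[0,0,0]],
    [-1,[0.001,-0.0038,0.054],[0,0,0]]
  ]
}}

```text
time: 11.82
tool_pos: [0.5118, 0.102, 0.1477]
tool_rot: [3.141, -0.0, 1.228]
contact_force: [-1.8, 1.3, 2.5]
opening: 0.0004
```

{"api": "jog_arm", "payload": {
  "series": [
    [-1,[0,0,0.001],[0,0,0]],
    [-1,[0,0,0.002],[0,0,0]],
    [-1,[0,0,0.003],[0,0,0]],
    [-1,[0,0,0.004],[0,0,0]],
    [-1,[0,0,0.004],[0,0,0]],
    [-1,[0,0,0.004],[0,0,0]]
  ]
}}

```text
time: 12.32
tool_pos: [0.5119, 0.102, 0.1443]
tool_rot: [3.141, -0.0, 1.228]
contact_force: [-2.8, 1.7, 7.2]
opening: 0.0004
```

{"api": "jog_arm", "payload": {
  "series": [
    [-1,[0,0,0.0005],[0,0,0]],
    [-1,[0,0,0.001],[0,0,0]],
    [-1,[0,0,0.001],[0,0,0]],
    [-1,[0,0,0.001],[0,0,0]],
    [-1,[0,0,0.001],[0,0,0]]
  ]
}}

```text
time: 12.73
tool_pos: [0.5119, 0.102, 0.1441]
tool_rot: [3.14, -0.001, 1.228]
contact_force: [-5.1, 1.3, 14.0]
opening: 0.0003
```

{"api": "jog_arm", "payload": {
  "series": [
    [-1,[0,0,-0.002],[0,0,0]],
    [-1,[0,0,-0.004],[0,0,0]],
    [-1,[0,0,-0.007],[0,0,0]],
    [-1,[0,0,-0.01],[0,0,0]],
    [-1,[0,0,-0.013],[0,0,0]],
    [-1,[0,0,-0.017],[0,0,0]],
    [-1,[0,0,-0.025],[0,0,0]],
    [-1,[0,0,-0.045],[0,0,0]],
    [-1,[0,0,-0.07],[0,0,0]],
    [-1,[0,0,-0.09],[0,0,0]],
    [-1,[0,0,-0.095],[0,0,0]],
    [-1,[0,0,-0.095],[0,0,0]]
  ]
}}

```text
time: 13.73
tool_pos: [0.5125, 0.1018, 0.2393]
tool_rot: [3.138, -0.001, 1.228]
contact_force: [-0.5, 0.2, -0.0]
opening: 0.0004
```

{"api": "jog_arm", "payload": {
  "series": [
    [-1,[0.015,-0.025,0],[0,0,0]],
    [-1,[0.035,-0.055,0],[0,0,0]],
    [-1,[0.055,-0.085,0],[0,0,0]],
    [-1,[0.075,-0.115,0],[0,0,0]],
    [-1,[0.095,-0.145,0],[0,0,0]],
    [-1,[0.115,-0.175,0],[0,0,0]],
    [-1,[0.135,-0.205,0],[0,0,0]],
    [-1,[0.155,-0.235,0],[0,0,0]],
    [-1,[0.175,-0.265,0],[0,0,0]],
    [-1,[0.175,-0.265,0],[0,0,0]],
    [-1,[0.175,-0.265,0],[0,0,0]],
    [-1,[0.175,-0.265,0],[0,0,0]]
  ]
}}

```text
time: 14.73
tool_pos: [0.3208, 0.3553, 0.2367]
tool_rot: [-3.141, 0.002, 1.229]
contact_force: [-0.2, -1.0, -0.1]
opening: 0.0004
```

```bash
python3 look.py 9 top scene; python3 - <<'E'
import cv2
a=cv2.imread("pics/scene9.png")[200:280,300:400]; a=cv2.resize(a,None,fx=5,fy=5,interpolation=cv2.INTER_CUBIC)
b=cv2.imread("pics/scene6.png")[200:280,300:400]; b=cv2.resize(b,None,fx=5,fy=5,interpolation=cv2.INTER_CUBIC)
cv2.imwrite("pics/cmp9.png",cv2.resize(cv2.hconcat([b,a]),(800,320)))
t=[cv2.resize(cv2.imread(f"pics/top{k}.png")[125:295,220:420],(400,340),interpolation=cv2.INTER_CUBIC) for k in(6,9)]
cv2.imwrite("pics/cmpt9.png",cv2.hconcat(t))
import numpy as np
for n,u,v in(("top",283,241),("scene",351,222)):
    for k in(6,9): print(n,k,np.median(np.load(f"{n}{k}.npz")["range_z"][v-3:v+4,u-3:u+4]))
E
```

```text
{'time': np.float64(14.7333), 'qpos': array([ 6.7640e-01,  2.4990e-01,  1.6267e+00, -5.0000e-04,  1.2670e+00,
        1.0189e+00]), 'tool_pos': array([0.3208, 0.3553, 0.2367]), 'tool_rot': array([-3.1410e+00,  2.0000e-03,  1.2285e+00]), 'contact_force': array([-0.1504, -0.9914, -0.0975]), 'opening': np.float64(0.0004)}
top 6 0.9119136
top 9 0.9124906
scene 6 1.0845597
scene 9 1.0846434
```

View pics/cmp9.png

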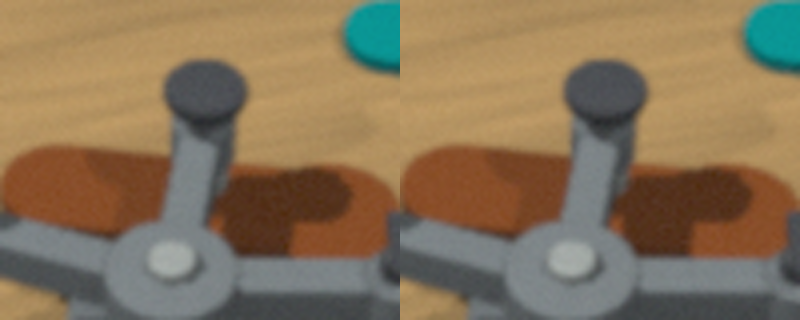

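View pics/cmpt9.png

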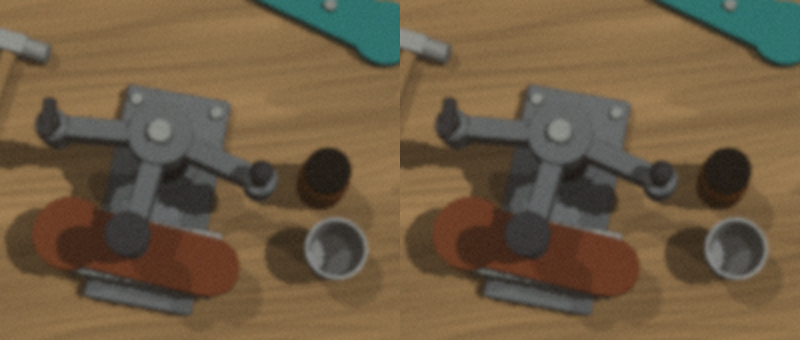

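The before and after views match. The disc cap is back up at (127,235) in the top crop, over the rivet, and the sole, jar and cup have not moved. I'm handing in now.

```bash
python3 -c "
from cell import job
print(job.hand_in())"
```

```text
the job is handed in; nothing more can be done
None
```

The disc tool is over the rivet; I pressed it down once and let it spring back, then handed the job in at about 15 s.

- **Turning:** I pushed the disc tool's arm clockwise about 149° with the shut fingertips. The overhead and scene cameras then put the cap within about 1 mm of the rivet, measured along the turning direction. A wrist-camera estimate put it about 0.6° (1.2 mm) too far; I left that uncorrected as it is within calibration error.
- **Pressing:** The force was 2.5 N on the way down. At the end it rose to 14 N with the fingertip stopped at a height of 144.1 mm, the expected 12 mm of travel, so the foot was on the rivet. The sideways force on the fingertip was about 5 N at that point.
- **Last checks:** After I withdrew, both cameras' range readings on the cap matched those from before the press to within 1 mm, so it had sprung back up. The turret, sole, jar and cup were unmoved in the before-and-after pictures. The hammer was only partly in that view, but the part shown was unmoved. The other two tools were not pressed.

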